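Ready the sowing corner: move the plant aside, turn out the formed pots, set the lamp

ROBOT

A 6-joint arm with a two-finger parallel gripper is mounted at the origin on the work surface. World frame = base frame: x ahead of the robot, y to its left, z up, the work surface at z = 0. Lengths are in m, angles in rad, forces in N, time in s.
With the tool pointing down it reaches from about 0.35 to 0.975 m from the base axis. Payload 4.9 kg.
Tool frame: the origin (TCP) lies at the very end of the fingers, on their centre line; the grasp point (between the pads) lies 19 mm behind it (ctrl.tcp_to_grasp is the z of the grasp point in the tool frame, in m); z points along the fingers, y is the line along which they close (so a half turn about z gives the same grasp; the last joint's range is limited). The gripper opens to 85 mm and grips with 20 to 120 N. Pads are 22 mm wide; open, the fingers measure 114 mm over their backs; the gripper's body (76 mm by 85 mm) begins 54 mm behind the grasp point. The pads swing forward as they close: fully open they stand 13 mm farther back than shut.
Start: joints at [-1.321, 0.053, 1.613, -0, 1.476, -0.119], TCP at [0.225, -0.583, 0.21] pointing down, gripper open.
Joint ranges: [-3.01, 3.01], [-1.01, 2.22], [0.06, 2.58], [-1.02, 4.17], [0.09, 2.62], [-3.14, 3.14]. Speed limits (rad/s): [2.57, 2.57, 3.14, 3.14, 3.14, 3.14].

INTERFACE

Orientations are given as a rotation vector (axis times angle).
In Python, from station import ctrl, eyes, job, nets gives the robot as it stands. The module is installed in compiled form; this text tells all that it offers.
- The arm moves only by the tool jog_arm, never from a script. Its argument "commands" is one flat list of numbers, 7 for each row, row after row: the shift along the tool's x, y, z each as a share of 0.06 m, from -1 to 1, then the turn, a rotation vector about the tool's x, y, z each as a share of 0.1 rad, from -1 to 1, then the finger opening in mm, from 0 to 85.4. In form: [x, y, z, ax, ay, az, grip, x, y, z, ax, ay, az, grip, ...]. A call has 1 to 20 rows; each row shifts and turns the commanded pose from where the row before left it, along the tool's axes as they then stand; what a row does not reach is not made up. A row lasts 1/8 s, in which the tool goes at most 62.5 mm and 10.7 degrees, less where a joint would pass 70% of its speed; a pose out of reach is approached as far as the arm can. A call with a number of a shift or a turn outside -1 to 1 is refused whole. A call with a gripper value outside its range is refused whole. The fingers move at their own pace and stop on an object; "newtons" is the grip in N (left out, the last holds). Time passes only in rows, so rows that do not move let the fingers close. It gives the time, the measured TCP pose, the force, the opening and the grip force at its end, in the units of the state.
- ctrl.get_obs(): the state, without advancing time (a new reading comes with each control period).
- eyes.get_image(name): name is "scene" or "top" or "wrist"; returns a dict with "image" (400x640x3 uint8, red, green, blue), "z_map" (400x640 float32, m along the optical axis (not along the pixel's ray), 0 where there is no reading), "K" (3x3 intrinsics, pixels), "cam_to_world" (4x4, takes a point from camera to world coordinates). Camera axes: x right, y up, looking along -z (the intrinsics and any distortion apply to the point x, -y, -z); pixel columns grow to the right and rows downward; lengths in m; the calibration is good to about 2 mm. The wrist camera is an equidistant fisheye: a pixel r from the principal point sees the ray r / f radians off the axis. A picture is of the moment at which its call begins.
- job.finish_job(): hands the job in; it is judged then, once.
Trained networks look in the newest picture that a camera, given by its name, has taken for a name from the list of things; names that differ only in an ending like _2 or _b are one class to them, and where a whole thing is asked for, a point or a joint stands for the part that bears it (a point fixed in the world has none). Each returns a list of dicts, best first, with "p" (0 to 1); they miss things now and then, are a little off and sometimes report something else, mostly with a low value. They report only what shows in the picture. A call takes as long as a camera call.
- nets.silhouettes(camera, name): "mask" (400x640 bool, what is visible of it) and "bbox" ([left, top, right, bottom] in pixels, round what is visible of it).
The state is a dict: "t": time; "q": joint angles; "dq": joint speeds; "effort": joint torques, N m; "tool_pos": TCP position; "tool_rot": TCP orientation; "contact_force": force on the tool from outside, world axes, zero at the start; "wrist_torque": the same for the moment, N m; "opening": finger opening in m; "grip_force": force on a finger pad.
Only numpy, scipy, OpenCV 4.12 (cv2) and the standard library are available. Lean on these libraries where they do the work, as an engineer would, in place of code of your own. Each camera call takes 0.05 s, during which the arm holds its last target. There are 200 camera calls.

TASK

Get the sowing corner ready: first slide the succulent in its white pot along the board, without lifting or tipping it, out of the yellow field until it stands on the blue disc. Then lift every formed coir pot out of the aluminium die and stand it upright inside the yellow field, and last of all turn the lamp dial clockwise until its white pointer points at the green mark. If anything slips out of place, put it right, and leave all the other things on the table where they are.

Things in the scene. Friction and masses are not known exactly. Their poses are not given: they have to be found in the camera images.
- field (a point): centre of the yellow field on a fixed flat white board, at its upper surface (4 mm above the table); z up. Field 240 mm along this x, 200 mm along y. Board 260 mm (x) by 400 mm (y), its centre 85 mm from here along +y; the blue disc is on it, about 190 mm off along +y. Field and disc are paint without a step.
- disc: blue painted disc on the board, 120 mm diameter, no height to speak of; origin at its centre at the board's surface. The plant must end up standing on it.
- plant: succulent in a white pot, loose, about 0.6 kg, starts in the field. Origin: centre of the underside, z up. Pot 86 mm diameter at foot, 104 at rim, 72 high; leaves to 110 high, 48 from the axis. Two flat ears along its +x and -x: 12 mm thick (along y), from the wall to 86 mm from the axis (middle 69), 34 to 70 mm above the underside; can be pinched from above across the thickness.
- die: fixed aluminium die, 194 mm (x) by 220 (y) by 38 high; origin: centre of the underside, z up. Six square open cavities 56 mm wide, 30 deep (floor 8 mm above the underside), at x = -55 and +55, y = -68, 0, +68 mm; (+55, 0) is always empty, others may be. Webs between: 54 mm along x, 12 along y.
- dial (a joint): lamp dial on a fixed dark box (120 x 120 x 45 mm high), vertical axis; 0 to 4.7 rad (stops), growing clockwise from above; stays where left (0.04 N m). Grip: upright black bar 60 mm long, 14 thick, top 96 mm above the table, on a disc 64 mm wide whose top is at 56 mm; white stripe on one half = pointer. Starts at 0.2 to 1.0; needs 1.0 to 3.0 rad clockwise.
- dial_axis (a point): point on the dial's vertical axis, 87 mm above the table, 9 mm below the top of the dial's bar: a good height to grip the bar
- index: green index mark on the box top, 18 x 9 mm, flat; origin on the dial's axis at the box top (45 mm above the table); its x axis points from the axis to the mark, whose middle is 49 mm out.
- pointer (a point): the outer end of the dial's white pointer, 30 mm from the dial's axis, 87 mm above the table, on the middle line of the bar grip (so axis to pointer is the bar's direction)
- pot0: brown formed coir pot, square, open on top, 75 mm high, about 47 mm wide at the foot and 55 mm over the rim, walls 4 mm, about 45 g, loose; may be absent. Origin at the centre of its underside, z up, sides parallel to its x and y. Starts foot down in a cavity of the die, standing 45 mm proud of the die's top.
- pot1: brown formed coir pot, square, open on top, 75 mm high, about 47 mm wide at the foot and 55 mm over the rim, walls 4 mm, about 45 g, loose; may be absent. Origin at the centre of its underside, z up, sides parallel to its x and y. Starts foot down in a cavity of the die, standing 45 mm proud of the die's top.
- pot2: brown formed coir pot, square, open on top, 75 mm high, about 47 mm wide at the foot and 55 mm over the rim, walls 4 mm, about 45 g, loose; may be absent. Origin at the centre of its underside, z up, sides parallel to its x and y. Starts foot down in a cavity of the die, standing 45 mm proud of the die's top.
- pot3: brown formed coir pot, square, open on top, 75 mm high, about 47 mm wide at the foot and 55 mm over the rim, walls 4 mm, about 45 g, loose; may be absent. Origin at the centre of its underside, z up, sides parallel to its x and y. Starts foot down in a cavity of the die, standing 45 mm proud of the die's top.
- pot4: brown formed coir pot, square, open on top, 75 mm high, about 47 mm wide at the foot and 55 mm over the rim, walls 4 mm, about 45 g, loose; may be absent. Origin at the centre of its underside, z up, sides parallel to its x and y. Starts foot down in a cavity of the die, standing 45 mm proud of the die's top.
- tumbler: clear glass tumbler, 66 dia x 110 high mm; origin at its underside's centre; a bystander to leave alone
- mug: blue ceramic mug, 80 dia x 90 high mm; origin at its underside's centre; a bystander to leave alone
- claypot: small empty terracotta pot, 90 dia x 80 high mm; origin at its underside's centre; a bystander to leave alone
- mister: amber bottle, 66 dia x 180 high mm; origin at its underside's centre; a bystander to leave alone
- jar: lidded glass jar, 72 dia x 90 high mm; origin at its underside's centre; a bystander to leave alone
- trowel: spatula-like hand tool with wooden handle, 200 mm long, lying flat; origin under its middle; a bystander to leave alone
- seedtin: green tin, 70 x 130 x 50 high mm; origin at its underside's centre; a bystander to leave alone

How it is judged:
By the outcome, as a careful person would: the job done as asked, in the order asked, and still so for the second after the job is handed in, with the robot touching nothing.
Of pot0, pot1, pot2, pot3, pot4 only 3 to 5 are there at a start; the rules pass over those that are not, and their reading is None.
At some moment in a run one of plant may be knocked a few centimetres aside while the robot is not near it.
Once in a run the grip may slacken for a moment while it holds something.
It also fails if it takes over 208 s, if anything falls off the work surface, if the arm or the gripper's body presses on something with over 40 N, if the wrist force passes 120 N, or if a joint passes its speed limit or range.

## Working session

There is one attempt and no reset: what is moved stays moved. The work goes in short steps, Python scripts to look and compute and a tool call to move; the robot and the scene stay as the last step left them, time stands still between calls to the robot, and variables do not carry over. Pictures are saved under pics/ and viewed, at most 14 in all, crops included, and the job is handed in when it is done.

Besides the shell and the picture viewer there is one more tool, called after ">>>" as name(argument=value, ...), one argument or row to a line, values as JSON. jog_arm: Moves the arm, as the interface text tells. Shift numbers are shares of 0.06 m and turn numbers shares of 0.1 rad, none past 1 either way. Its arguments: {"type":"object","properties":{"commands":{"type":"array","items":{"type":"number"}},"newtons":{"type":"number"}},"required":["commands"]}

```bash
ls; mkdir -p pics; cat > h.py <<'E'
import numpy as np, cv2
from station import ctrl, eyes, job, nets
from scipy.spatial.transform import Rotation as R
def cloud(im):
    z=im["z_map"];K=im["K"];v,u=np.mgrid[0:400,0:640]
    P=np.stack([(u-K[0,2])/K[0,0]*z,-(v-K[1,2])/K[1,1]*z,-z],-1)
    T=im["cam_to_world"];W=P@T[:3,:3].T+T[:3,3];W[z==0]=np.nan
    return W
def save(n,a):cv2.imwrite("pics/"+n,a[...,::-1])
E
python3 - <<'E'
from h import *
o=ctrl.get_obs();print({k:np.round(v,3) for k,v in o.items()},ctrl.tcp_to_grasp)
for n in ["top","scene"]:
    im=eyes.get_image(n);save(n+"0.png",im["image"]);W=cloud(im)
    print(n,im["K"].round(1).tolist(),im["cam_to_world"].round(3).tolist(),(im["z_map"]==0).mean())
    for k in ["plant","disc","field","die","dial","index","pointer","pot0","tumbler","mug","claypot","mister","jar","trowel","seedtin"]:
        for d in nets.silhouettes(n,k):
            if d["p"]<.3: continue
            p=W[d["mask"]];print(k,round(d["p"],2),d["bbox"],np.nanmedian(p,0).round(3),np.nanmin(p,0).round(3),np.nanmax(p,0).round(3))
E
```

```text
pics
{'t': np.float64(0.0), 'q': array([-1.321,  0.053,  1.614, -0.   ,  1.476, -0.119]), 'dq': array([-0.001,  0.002,  0.   ,  0.002, -0.   , -0.   ]), 'effort': array([ 0.0000e+00, -3.9368e+01, -3.7017e+01, -0.0000e+00,  7.0000e-03,
        0.0000e+00]), 'tool_pos': array([ 0.225, -0.582,  0.209]), 'tool_rot': array([-3.086, -0.576,  0.   ]), 'contact_force': array([-0.437,  0.074, -0.384]), 'wrist_torque': array([-0.008,  0.   ,  0.035]), 'grip_force': np.float64(0.0), 'opening': np.float64(0.086)} -0.0187
top [[444.5, 0.0, 319.6], [0.0, 444.5, 201.4], [0.0, 0.0, 1.0]] [[0.011, 0.988, -0.151, 0.367], [-1.0, 0.011, -0.004, 0.023], [-0.002, 0.151, 0.988, 1.279], [0.0, 0.0, 0.0, 1.0]] 0.00403125
plant 0.88 [334.0, 185.4, 364.1, 242.4] [ 0.521 -0.047  0.086] [ 0.446 -0.097  0.004] [0.601 0.001 0.117]
disc 0.73 [255.5, 186.2, 291.8, 226.7] [0.548 0.158 0.004] [ 0.489  0.099 -0.003] [0.607 0.218 0.012]
field 0.89 [236.6, 153.5, 382.5, 247.7] [0.594 0.053 0.004] [ 0.432 -0.152 -0.006] [0.712 0.262 0.079]
field 0.53 [163.9, 201.4, 205.4, 244.0] [0.494 0.408 0.045] [ 0.433  0.352 -0.005] [
[... 3947 characters left out ...]
.8] [0.7   0.362 0.054] [ 0.589  0.33  -0.005] [0.738 0.556 0.083]
mister 0.85 [258.5, 248.4, 287.7, 315.8] [ 0.747 -0.322  0.092] [ 0.711 -0.343 -0.002] [ 0.763 -0.288  0.181]
jar 0.74 [201.4, 254.0, 230.3, 288.5] [ 0.58  -0.373  0.064] [ 0.489 -0.401  0.033] [ 0.606 -0.317  0.085]
jar 0.65 [153.9, 220.0, 183.9, 254.4] [ 0.346 -0.399  0.059] [ 0.17  -0.428 -0.005] [ 0.442 -0.31   0.093]
trowel 0.85 [295.5, 171.5, 334.5, 195.2] [0.338 0.212 0.002] [ 0.292  0.081 -0.006] [0.365 0.287 0.019]
seedtin 0.7 [379.9, 228.1, 399.3, 246.2] [0.78  0.084 0.048] [0.771 0.023 0.045] [0.788 0.137 0.053]
seedtin 0.49 [294.4, 171.4, 333.9, 193.9] [0.339 0.204 0.002] [ 0.284  0.078 -0.007] [0.365 0.286 0.019]
```

```bash
python3 - <<'E'
from h import *
a=cv2.imread("pics/top0.png")[90:310,150:500]
cv2.imwrite("pics/c1.png",cv2.resize(a,None,fx=2.28,fy=2.28,interpolation=cv2.INTER_CUBIC))
# fits
im=eyes.get_image("top");W=cloud(im);rgb=im["image"].astype(int)
im2=eyes.get_image("scene");W2=cloud(im2);rgb2=im2["image"].astype(int)
def rect(P,n):
    r=cv2.minAreaRect((P[:,:2]*1000).astype(np.float32));print(n,np.round(r,1) if 0 else [np.round(x,1) for x in r],len(P))
for n,W_,c in(("top",W,rgb),("scene",W2,rgb2)):
    r,g,b=c[...,0],c[...,1],c[...,2]
    X,Y,Z=W_[...,0],W_[...,1],W_[...,2]
    bd=(abs(Z-.004)<.02)&(X>.35)&(X<.8)&(Y>-.2)&(Y<.32)
    rect(W_[bd&(r>130)&(g>110)&(b<.6*g)],n+" yellow")
    B=W_[bd&(b>1.4*r)&(b>80)];print(n,"disc",cv2.minEnclosingCircle((B[:,:2]*1000).astype(np.float32)), B.mean(0))
    rect(W_[bd&(Z<.015)&(np.minimum(np.minimum(r,g),b)>170)],n+" white")
    d=(abs(Z-.038)<.004)&(X>.38)&(X<.66)&(Y>-.47)&(Y<-.16);rect(W_[d],n+" die")
    p=(abs(Z-.083)<.008)&(X>.38)&(X<.66)&(Y>-.47)&(Y<-.16)
    k,l,s,ce=cv2.connectedComponentsWithStats(p.astype(np.uint8))
    for i in range(1,k):
        if s[i,4]>15: rect(W_[l==i],n+" pot z%.3f"%np.median(Z[l==i]))
    bx=(abs(Z-.045)<.005)&(X>.4)&(X<.6)&(Y>.32)&(Y<.5);rect(W_[bx],n+" box")
    gm=(Z<.06)&(X>.4)&(X<.6)&(Y>.32)&(Y<.5)&(g>1.3*r)&(g>1.3*b);print("green",np.nanmean(W_[gm],0),gm.sum())
    br=(abs(Z-.096)<.01)&(X>.4)&(X<.6)&(Y>.32)&(Y<.5);rect(W_[br],n+" bar")
    w=br&(r>130);print("white",np.nanmean(W_[w],0),w.sum(), "bar mean",np.nanmean(W_[br],0))
    pl=(Z>.055)&(Z<.08)&(X>.4)&(X<.65)&(Y>-.15)&(Y<.06)&(np.minimum(np.minimum(r,g),b)>120);rect(W_[pl],n+" plantears")
E
```

```text
top yellow [array([566.2, -32.8]), array([194.2, 240. ]), np.float64(85.7)] 184
top disc ((548.844482421875, 157.9940185546875), 60.47361373901367) [0.54834514 0.15802316 0.00433727]
top white [array([572.5,  55.6]), array([398.7, 258.5]), np.float64(85.9)] 3136
top die [array([ 514.3, -309.6]), array([194.4, 221.6]), np.float64(3.9)] 2449
top pot z0.082 [array([ 573.3, -373.8]), array([54.3, 56.4]), np.float64(3.6)] 152
top pot z0.082 [array([ 464. , -381.7]), array([54.4, 56. ]), np.float64(3.5)] 146
top pot z0.083 [array([ 455.1, -244.7]), array([54.7, 55.3]), np.float64(4.3)] 141
top pot z0.082 [array([ 458.9, -314. ]), array([54.1, 56.7]), np.float64(4.3)] 145
top box [array([498.1, 417.3]), array([119.9, 120.9]), np.float64(5.8)] 1309
green [0.45891978 0.44754334 0.04527786] 31
top bar [array([498.4, 417. ]), array([15.6, 60. ]), np.float64(21.1)] 128
white [0.5036365  0.40532663 0.09605663] 24 bar mean [0.49774263 0.41617128 0.09479617]
top plantears [array([514.9, -59. ]), array([ 73.2, 164.4]), np.float64(50.2)] 80
scene yellow [array([564.9, -26.3]), array([202.6, 242.1]), 
[... 298 characters left out ...]
t z0.080 [array([ 457.2, -243.8]), array([58.3, 56.6]), np.float64(3.9)] 126
scene pot z0.080 [array([ 460.1, -312.3]), array([60.2, 55.1]), np.float64(4.7)] 132
scene pot z0.080 [array([ 467.3, -379.7]), array([58.1, 57.1]), np.float64(5.1)] 155
scene pot z0.080 [array([ 574.7, -372.8]), array([57.8, 55. ]), np.float64(3.8)] 175
scene box [array([500.5, 416.3]), array([125.3, 123.2]), np.float64(8.7)] 327
green [0.45537546 0.44753181 0.04583337] 4
scene bar [array([500.4, 418.1]), array([12.8, 60.2]), np.float64(23.1)] 37
white [0.50307852 0.40571322 0.09320375] 13 bar mean [0.50195862 0.41601208 0.09192999]
scene plantears [array([527.3, -52.8]), array([158.8,  95.2]), np.float64(0.5)] 254
```

View pics/c1.png

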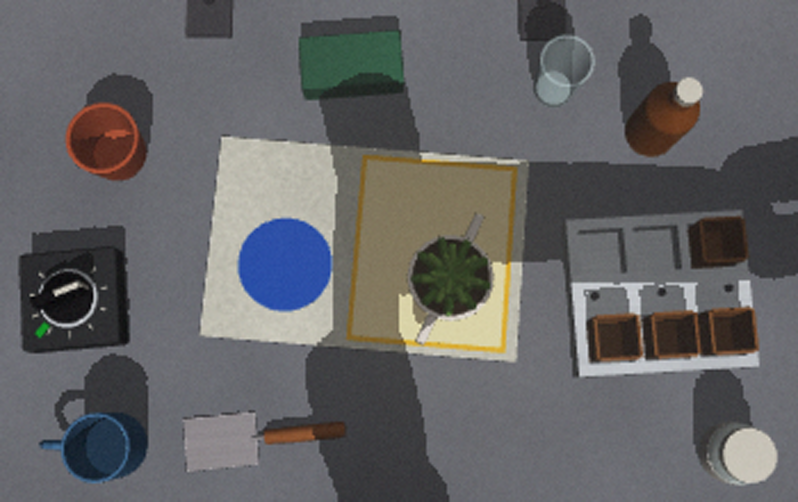

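```bash
cat >> h.py <<'E'
def wcloud(im):
    z=im["z_map"];K=im["K"];v,u=np.mgrid[0:400,0:640]
    a=(u-K[0,2])/K[0,0];b=(v-K[1,2])/K[1,1];th=np.hypot(a,b)+1e-9
    k=np.tan(np.minimum(th,1.5))/th
    P=np.stack([a*k*z,-b*k*z,-z],-1);T=im["cam_to_world"]
    W=P@T[:3,:3].T+T[:3,3];W[(z==0)|(th>1.35)]=np.nan
    return W
def get(n):
    im=eyes.get_image(n);return im,(wcloud if n=="wrist" else cloud)(im)
def yaw(o=None):
    M=R.from_rotvec((o or ctrl.get_obs())["tool_rot"]).as_matrix();return np.arctan2(M[1,0],M[0,0])
def to(p,psi=None):
    "remaining: turn about tool z (rad), then shift in turned tool axes as row units"
    o=ctrl.get_obs();y=yaw(o);psi=y if psi is None else psi
    t=(y-psi+np.pi)%(2*np.pi)-np.pi
    M=R.from_rotvec(o["tool_rot"]).as_matrix()@R.from_rotvec([0,0,t]).as_matrix()
    # use exact vertical tool
    d=np.array(p)-o["tool_pos"];c,s=np.cos(psi),np.sin(psi)
    u=np.array([c*d[0]+s*d[1],s*d[0]-c*d[1],-d[2]])/.06
    print("turn rows",round(t/.1,2),"shift units",u.round(2),"rows>=",round(np.abs(u).max(),1),"| tilt z",M[:,2].round(3),"q",o["q"].round(2),"t",round(float(o["t"]),2))
def plant():
    out=[]
    for n in("top","scene"):
        im,W=get(n);c=im["image"].astype(int)
        ms=[d for d in nets.silhouettes(n,"plant") if d["p"]>.4]
        if not ms: print("no plant",n);continue
        bb=ms[0]["bbox"];m=np.zeros((400,640),bool);m[int(bb[1])-6:int(bb[3])+7,int(bb[0])-6:int(bb[2])+7]=1
        p=W[m&(W[...,2]>.062)&(W[...,2]<.081)];g=c[m&(W[...,2]>.062)&(W[...,2]<.081)]
        p=p[(g.max(1)-g.min(1))<.35*g.max(1)]
        ctr=np.nanmedian(W[m&(W[...,2]>.05)],0)[:2]
        from scipy.optimize import least_squares
        def near(q):
            x,y,a=q;d=p[:,:2]-[x,y];r=np.hypot(*d.T)
            rim=np.abs(r-50)*0+np.abs(r-.050)
            e=np.stack([d@[np.cos(a),np.sin(a)],d@[-np.sin(a),np.cos(a)]],1)
            ear=np.hypot(np.maximum(np.abs(np.abs(e[:,0])-.068)-.018,0),np.maximum(np.abs(e[:,1])-.006,0))
            return np.minimum(rim,ear)
        best=min((least_squares(near,[*ctr,a0],loss="soft_l1",f_scale=.003) for a0 in np.arange(-1.5,1.5,.3)),key=lambda s:s.cost)
        print(n,"plant",best.x.round(4),"cost",best.cost,len(p),"rimz",np.median(p[:,2]).round(4));out.append(best.x)
    return out
E
python3 -c "
from h import *
plant()"
```

```text
top plant [ 0.5261 -0.0482 -0.4393] cost 0.006258852796725119 543 rimz 0.076
scene plant [ 0.5223 -0.0441 -0.4502] cost 0.002607841562346175 320 rimz 0.0734
```

```bash
python3 -c "
from h import *
to([.459,-.0155,.19],-.445)"
```

```text
turn rows 8.14 shift units [ -0.56 -10.21   0.34] rows>= 10.2 | tilt z [-0.  0. -1.] q [-1.32  0.05  1.61 -0.    1.48 -0.12] t 1.9
```

>>> jog_arm(
  commands=[0, 0, 0, 0, 0, 1, 85, 0, 0, 0, 0, 0, 1, 85, 0, 0, 0, 0, 0, 1, 85, 0, 0, 0, 0, 0, 1, 85, 0, 0, 0, 0, 0, 1, 85, 0, 0, 0, 0, 0, 1, 85, 0, 0, 0, 0, 0, 1, 85, 0, 0, 0, 0, 0, 1, 85, 0, -0.9, 0, 0, 0, 0.14, 85, 0, -0.9, 0, 0, 0, 0, 85, 0, -0.9, 0, 0, 0, 0, 85, 0, -0.9, 0, 0, 0, 0, 85, 0, -0.9, 0, 0, 0, 0, 85, -0.2, -0.9, 0, 0, 0, 0, 85, -0.2, -0.9, 0, 0, 0, 0, 85, -0.2, -0.9, 0, 0, 0, 0, 85, 0, -0.9, 0, 0, 0, 0, 85, 0, -0.9, 0, 0, 0, 0, 85, 0, -0.9, 0.2, 0, 0, 0, 85, 0, -0.3, 0.2, 0, 0, 0, 85],
)

```text
t: 4.4
tool_pos: [0.4565, -0.0123, 0.1863]
tool_rot: [-3.065, 0.688, -0.001]
contact_force: [0.3, -0.2, -0.3]
opening: 0.0848
grip_force: 0.0
```

```bash
python3 - <<'E'
from h import *
im,W=get("wrist");print(im["K"].round(1).tolist(),im["cam_to_world"].round(3).tolist())
a=im["image"].copy()
M=nets.silhouettes("wrist","plant")
for d in M[:2]: print(d["p"],d["bbox"])
save("w1.png",a)
c=a.astype(int)
Z=W[...,2];near=np.hypot(W[...,0]-.459,W[...,1]+.0155)<.06
m=near&(Z>.066)&(Z<.08);print(np.nanmedian(W[m],0),m.sum())
# ear pixels beyond 56mm from axis
r=np.hypot(W[...,0]-.523,W[...,1]+.046);e=W[m&(r>.057)&(r<.1)]
b=cv2.minAreaRect((e[:,:2]*1000).astype(np.float32));print(b,len(e),np.median(e[:,2]))
to([.459,-.0155,.15],-.445)
E
```

```text
[[309.7, 0.0, 320.0], [0.0, 309.7, 197.6], [0.0, 0.0, 1.0]] [[-0.427, 0.86, 0.28, 0.528], [-0.904, -0.405, -0.133, -0.047], [-0.001, -0.31, 0.951, 0.35], [0.0, 0.0, 0.0, 1.0]]
0.86 [263.0, 11.8, 382.4, 196.9]
0.26 [70.6, 0.0, 425.1, 251.4]
[ 0.48243794 -0.02029526  0.0759381 ] 1567
((459.5505676269531, -16.120609283447266), (11.328853607177734, 26.72031021118164), 64.53601837158203) 358 0.07347031769766471
turn rows 0.03 shift units [0.08 0.01 0.58] rows>= 0.6 | tilt z [-0.003  0.001 -1.   ] q [-0.19 -0.35  2.02  0.    1.48  1.82] t 4.5
```

View pics/w1.png

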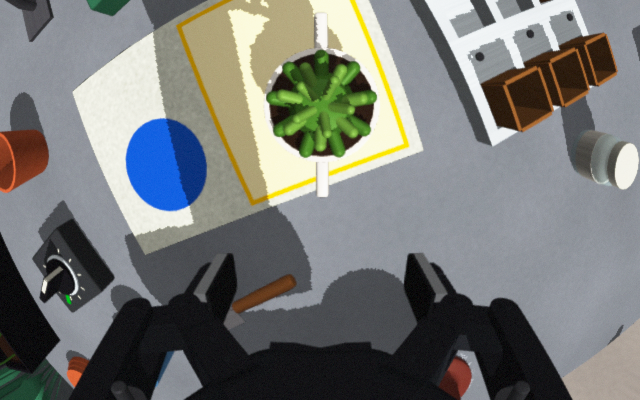

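>>> jog_arm(
  commands=[0.06, 0.01, 0.5, 0, 0, 0, 85, 0, 0, 0.5, 0, 0, 0, 60, 0, 0, 0.5, 0, 0, 0, 60, 0, 0, 0.5, 0, 0, 0, 60, 0, 0, 0.3, 0, 0, 0, 60, 0, 0, 0, 0, 0, 0, 60, 0, 0, 0, 0, 0, 0, 0, 0, 0, 0, 0, 0, 0, 0, 0, 0, 0, 0, 0, 0, 0, 0, 0, 0, 0, 0, 0, 0, 0, 0, 0, 0, 0, 0, 0, 0, 0, 0, 0, 0, 0, 0],
  newtons=60,
)

```text
t: 6.0
tool_pos: [0.4598, -0.0168, 0.0496]
tool_rot: [-3.064, 0.693, -0.004]
contact_force: [-0.3, 2.2, 6.3]
opening: 0.0091
grip_force: 59.0
```

```bash
python3 - <<'E'
from h import *
p=plant();o=ctrl.get_obs();print({k:np.round(o[k],4) for k in("tool_pos","opening","grip_force","contact_force")},yaw(o))
# goal: plant axis -> disc centre; ear grip offset from TCP
ax=o["tool_pos"][:2]+.0715*np.array([np.cos(-.445),np.sin(-.445)]);print(ax)
d=np.array([.5486,.159])-np.array([.5235,-.046]);print("d",d)
to([*(o["tool_pos"][:2]+d),o["tool_pos"][2]])
E
```

```text
top plant [ 0.5189 -0.0465 -0.4319] cost 0.0011787600909138945 198 rimz 0.0758
scene plant [ 0.3791 -0.4426 -1.0985] cost 0.0008972571765503754 144 rimz 0.0689
{'tool_pos': array([ 0.4598, -0.0168,  0.0496]), 'opening': np.float64(0.0091), 'grip_force': np.float64(58.9764), 'contact_force': array([0.1339, 2.0562, 6.0374])} -0.44488184414398585
[ 0.52430886 -0.04761712]
d [0.0251 0.205 ]
turn rows 0.0 shift units [-1.09 -3.26 -0.  ] rows>= 3.3 | tilt z [ 0.002 -0.    -1.   ] q [-0.2  -0.2   2.13  0.    1.21  1.82] t 6.2
```

>>> jog_arm(
  commands=[-0.03, -0.1, -0.01, 0, 0, 0, 0, -0.06, -0.18, 0, 0, 0, 0, 0, -0.09, -0.26, 0, 0, 0, 0, 0, -0.09, -0.27, 0, 0, 0, 0, 0, -0.09, -0.27, 0, 0, 0, 0, 0, -0.09, -0.27, 0, 0, 0, 0, 0, -0.09, -0.27, 0, 0, 0, 0, 0, -0.09, -0.27, 0, 0, 0, 0, 0, -0.09, -0.27, 0, 0, 0, 0, 0, -0.09, -0.27, 0, 0, 0, 0, 0, -0.09, -0.27, 0, 0, 0, 0, 0, -0.09, -0.27, 0, 0, 0, 0, 0, -0.09, -0.26, 0, 0, 0, 0, 0, -0.07, -0.2, 0, 0, 0, 0, 0, -0.03, -0.1, 0, 0, 0, 0, 0, 0, 0, 0, 0, 0, 0, 0, 0, 0, 0, 0, 0, 0, 0],
)

```text
t: 8.32
tool_pos: [0.4859, 0.2049, 0.0489]
tool_rot: [-3.064, 0.693, 0.0]
contact_force: [0.5, -3.7, 5.3]
opening: 0.0092
grip_force: 59.4
```

```bash
python3 - <<'E'
from h import *
p=plant();im,W=get("wrist");save("w2.png",im["image"])
im,W=get("top");save("t2.png",cv2.resize(im["image"][120:270,220:420],None,fx=3,fy=3))
c=im["image"].astype(int);B=W[(c[...,2]>1.4*c[...,0])&(c[...,2]>80)&(W[...,2]<.02)&(W[...,1]<.3)&(W[...,0]>.4)];print(B.min(0),B.max(0),B.mean(0))
E
```

```text
top plant [ 0.5486  0.1774 -0.5492] cost 0.0021746531792924974 293 rimz 0.0774
scene plant [ 0.5478  0.1743 -0.4482] cost 0.0019775728451584735 276 rimz 0.0745
[ 0.48910191  0.09858479 -0.00284695] [0.60343183 0.17604701 0.01085021] [0.53673878 0.12675792 0.00428475]
```

View pics/w2.png

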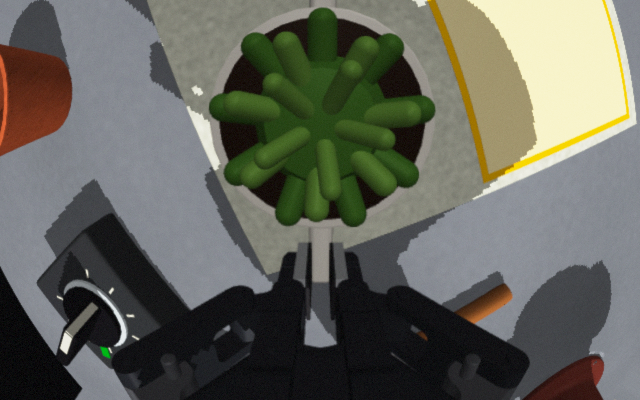

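>>> jog_arm(
  commands=[0.03, 0.07, 0, 0, 0, 0, 0, 0.04, 0.1, 0, 0, 0, 0, 0, 0.02, 0.06, -0.02, 0, 0, 0, 0, 0, 0, 0, 0, 0, 0, 0, 0, 0, 0, 0, 0, 0, 0, 0, 0, 0, 0, 0, 0, 60, 0, 0, 0, 0, 0, 0, 60, 0, 0, 0, 0, 0, 0, 60, 0, 0, 0, 0, 0, 0, 60, 0, 0, -0.4, 0, 0, 0, 60, 0, 0, -0.8, 0, 0, 0, 60, 0, 0, -0.8, 0, 0, 0, 60, 0, 0, -0.8, 0, 0, 0, 60],
)

```text
t: 10.25
tool_pos: [0.4847, 0.1899, 0.2195]
tool_rot: [3.064, -0.694, 0.0]
contact_force: [0.6, -0.0, -0.1]
opening: 0.06
grip_force: 0.0
```

```bash
python3 - <<'E'
from h import *
p=plant()
# die frame + pots from top cam & scene: top fit mean
for k in ["plan"]:
  to([.46,-.2445,.25],.07)
  to([.46,-.2445,.25],.07-np.pi/2)
E
```

```text
top plant [ 0.5813  0.1881 -0.5146] cost 0.0022070287026075695 299 rimz 0.0756
scene plant [ 0.5802  0.1862 -0.4314] cost 0.001907235462321768 269 rimz 0.0729
turn rows -5.15 shift units [-0.93  7.2  -0.51] rows>= 7.2 | tilt z [ 0.003  0.001 -1.   ] q [ 0.23 -0.21  1.84 -0.    1.5   2.25] t 10.45
turn rows 10.56 shift units [ 7.2   0.93 -0.51] rows>= 7.2 | tilt z [ 0.003  0.001 -1.   ] q [ 0.23 -0.21  1.84 -0.    1.5   2.25] t 10.45
```

```bash
cat >> h.py <<'E'
def ear(ax,ay,a,sgn=-1):
    im,W=get("wrist");Z=W[...,2];r=np.hypot(W[...,0]-ax,W[...,1]-ay)
    al=((W[...,0]-ax)*np.cos(a)+(W[...,1]-ay)*np.sin(a))*sgn
    e=W[(Z>.066)&(Z<.08)&(r>.059)&(r<.1)&(al>.05)]
    b=cv2.minAreaRect((e[:,:2]*1000).astype(np.float32));print("ear",b,len(e),np.median(e[:,2]));return im
E
python3 - <<'E'
from h import *
p=plant();im=ear(.5805,.187,-.44);save("w3.png",im["image"])
to([.5805-.065*np.cos(.44),.187+.065*np.sin(.44),.15],-.44)
E
```

```text
no plant top
scene plant [ 0.5803  0.1861 -0.4174] cost 0.0018156201278717293 261 rimz 0.073
ear ((514.5593872070312, 213.12890625), (12.255717277526855, 24.526437759399414), 66.80436706542969) 278 0.07325689729995533
turn rows -0.05 shift units [ 0.39 -0.64  1.1 ] rows>= 1.1 | tilt z [-0.003 -0.001 -1.   ] q [ 0.23 -0.2   1.85 -0.    1.5   2.25] t 10.7
```

View pics/w3.png

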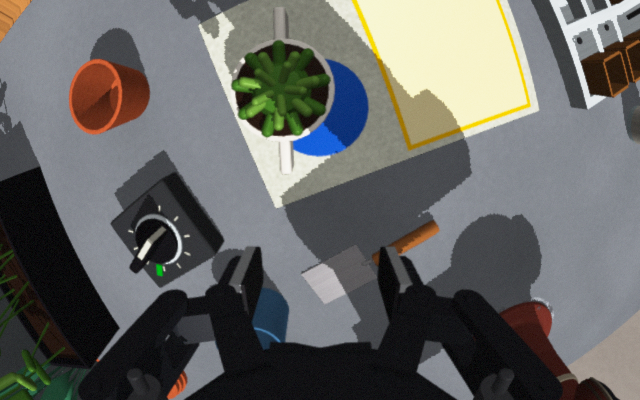

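```bash
python3 - <<'E'
from h import *
to([.516,.2125,.0495],-.42)
E
```

```text
turn rows -0.25 shift units [ 0.33 -0.56  2.77] rows>= 2.8 | tilt z [-0.003 -0.001 -1.   ] q [ 0.23 -0.2   1.85 -0.    1.5   2.25] t 10.7
```

>>> jog_arm(
  commands=[0.15, -0.28, 0, 0, 0, -0.25, 60, 0.18, -0.28, 0, 0, 0, 0, 60, 0, 0, 0.6, 0, 0, 0, 60, 0, 0, 0.6, 0, 0, 0, 60, 0, 0, 0.6, 0, 0, 0, 60, 0, 0, 0.6, 0, 0, 0, 60, 0, 0, 0.37, 0, 0, 0, 60, 0, 0, 0, 0, 0, 0, 60, 0, 0, 0, 0, 0, 0, 0, 0, 0, 0, 0, 0, 0, 0, 0, 0, 0, 0, 0, 0, 0, 0, 0, 0, 0, 0, 0, 0, 0, 0, 0, 0, 0, 0, 0],
  newtons=60,
)

```text
t: 12.32
tool_pos: [0.5177, 0.2124, 0.0529]
tool_rot: [-3.072, 0.655, -0.002]
contact_force: [-0.2, 0.3, 4.7]
opening: 0.0005
grip_force: 2.5
```

```bash
python3 - <<'E'
from h import *
o=ctrl.get_obs();a=yaw(o);ax=o["tool_pos"][:2]+.071*np.array([np.cos(a),np.sin(a)]);print(ax,a)
plant()
d=np.array([.549,.159])-ax;to([*(o["tool_pos"][:2]+d),o["tool_pos"][2]])
E
```

```text
[0.58251996 0.18339779] -0.4201760728833943
top plant [ 0.5821  0.1885 -0.5071] cost 0.0022971711685660415 295 rimz 0.0759
scene plant [ 0.5801  0.1857 -0.4273] cost 0.0019071115988612238 262 rimz 0.0733
turn rows 0.0 shift units [-0.34  0.6  -0.  ] rows>= 0.6 | tilt z [ 0.001  0.    -1.   ] q [ 0.26  0.05  1.89 -0.    1.2   2.25] t 12.53
```

```bash
python3 - <<'E'
from h import *
im,W=get("wrist");save("w4.png",im["image"]);o=ctrl.get_obs();print(o["opening"],o["grip_force"],o["tool_pos"],o["contact_force"])
E
```

```text
-1.0445708452150269e-05 2.8842816678101713 [0.51766019 0.21236687 0.05289064] [-1.02334793 -0.69359642  5.8280543 ]
```

View pics/w4.png

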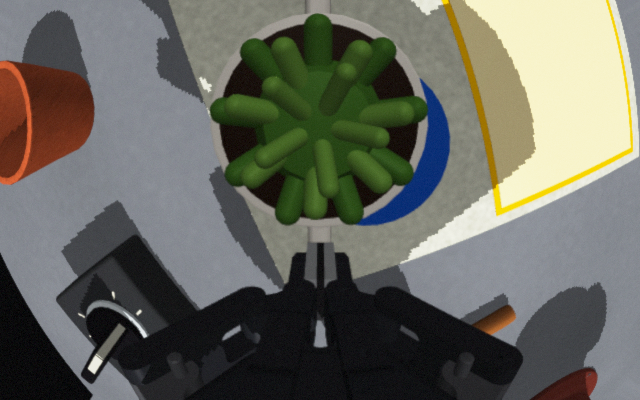

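>>> jog_arm(
  commands=[0, 0, 0, 0, 0, 0, 60, 0, 0, 0, 0, 0, 0, 60, 0, 0, 0, 0, 0, 0, 60, 0, 0, 0, 0, 0, 0, 60],
)

```text
t: 13.08
tool_pos: [0.5166, 0.2121, 0.0513]
tool_rot: [3.072, -0.655, -0.001]
contact_force: [-0.0, -1.1, -0.2]
opening: 0.0599
grip_force: 0.0
```

```bash
python3 - <<'E'
from h import *
im=ear(.5808,.1835,-.42);save("w5.png",im["image"]);o=ctrl.get_obs();print(o["opening"],o["grip_force"],o["tool_pos"],o["contact_force"])
p=plant()
E
```

```text
ear ((514.996826171875, 212.51034545898438), (61.20829772949219, 25.77630043029785), 63.409122467041016) 1004 0.07356341430268745
0.05992123346823901 0.0 [0.51668439 0.21215222 0.0514174 ] [-0.54148905 -0.77925493 -0.53897162]
top plant [ 0.5822  0.1881 -0.503 ] cost 0.002193602494682539 296 rimz 0.0759
scene plant [ 0.5794  0.1862 -0.4497] cost 0.0023711597534812785 270 rimz 0.0731
```

View pics/w5.png

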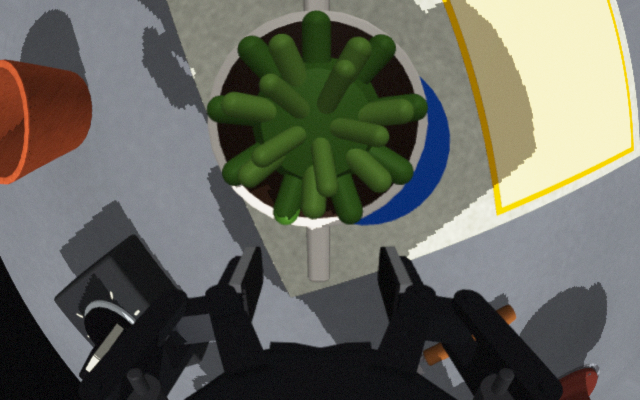

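>>> jog_arm(
  commands=[0, 0, 0.06, 0, 0, 0, 60, 0, 0, 0, 0, 0, 0, 0, 0, 0, 0, 0, 0, 0, 0, 0, 0, 0, 0, 0, 0, 0, 0, 0, 0, 0, 0, 0, 0, 0, 0, 0, 0, 0, 0, 0],
  newtons=40,
)

```text
t: 14.08
tool_pos: [0.5171, 0.2124, 0.0484]
tool_rot: [-3.072, 0.655, -0.0]
contact_force: [-0.7, 1.2, 1.1]
opening: 0.0103
grip_force: 40.7
```

>>> jog_arm(
  commands=[0, 0, 0, 0, 0, 0, 0, 0, 0, 0, 0, 0, 0, 0],
)

```text
t: 14.32
tool_pos: [0.5171, 0.2124, 0.0484]
tool_rot: [-3.072, 0.655, -0.0]
contact_force: [-0.5, 1.9, 1.8]
opening: 0.01
grip_force: 40.8
```

>>> jog_arm(
  commands=[-0.04, 0.08, 0, 0, 0, 0, 0, -0.08, 0.15, 0, 0, 0, 0, 0, -0.08, 0.15, 0, 0, 0, 0, 0, -0.08, 0.15, 0, 0, 0, 0, 0, -0.04, 0.08, 0, 0, 0, 0, 0, 0, 0, 0, 0, 0, 0, 0],
)

```text
t: 15.08
tool_pos: [0.4839, 0.1861, 0.0484]
tool_rot: [3.072, -0.656, -0.001]
contact_force: [-0.5, -0.2, 2.4]
opening: 0.01
grip_force: 41.0
```

```bash
python3 - <<'E'
from h import *
plant();o=ctrl.get_obs();print(o["opening"],o["tool_pos"])
E
```

```text
top plant [ 0.547   0.1618 -0.4896] cost 0.0017325906926733358 275 rimz 0.0757
scene plant [ 0.7393 -0.2088  0.1952] cost 0.0031651722282706415 211 rimz 0.0728
0.009875012976620617 [0.48401477 0.18634316 0.04832232]
```

Good. Release and rise.

>>> jog_arm(
  commands=[0, 0, -0.01, 0, 0, 0, 60, 0, 0, 0, 0, 0, 0, 60, 0, 0, 0, 0, 0, 0, 60, 0, 0, 0, 0, 0, 0, 60, 0, 0, -0.4, 0, 0, 0, 60, 0, 0, -0.8, 0, 0, 0, 60, 0, 0, -0.8, 0, 0, 0, 60, 0, 0, -0.9, 0, 0, 0, 60, 0, 0, -0.9, 0, 0, 0, 60],
)

```text
t: 16.4
tool_pos: [0.4842, 0.1865, 0.2784]
tool_rot: [-3.072, 0.655, -0.0]
contact_force: [0.3, -0.1, -0.4]
opening: 0.0597
grip_force: 0.0
```

```bash
python3 - <<'E'
from h import *
plant()
im=ear(.547,.16,-.43)
E
```

```text
top plant [ 0.5479  0.1612 -0.4857] cost 0.0034059583851665546 329 rimz 0.0755
scene plant [ 0.5465  0.1598 -0.4518] cost 0.002003348666138974 271 rimz 0.0732
ear ((480.96527099609375, 186.68228149414062), (11.059576034545898, 24.899168014526367), 65.85169219970703) 192 0.07336032225510736
```

>>> jog_arm(
  commands=[0, 0, 0, 0, 0, -1, 75, 0, 0, 0, 0, 0, -1, 75, 0, 0, 0, 0, 0, -1, 75, 0, 0, 0, 0, 0, -1, 75, 0, 0, 0, 0, 0, -1, 75, 0, 0, 0, 0, 0, -1, 75, 0, 0, 0, 0, 0, -1, 75, 0, 0, 0, 0, 0, -1, 75, 0, 0, 0, 0, 0, -1, 75, 0, 0, 0, 0, 0, -1, 75, 0, 0, 0, 0, 0, -1, 75, 0, 0, 0, 0, 0, -1, 75, 0, 0, 0, 0, 0, -1, 75, 0, 0, 0, 0, 0, -1, 75, 0, 0, 0, 0, 0, -1, 75, 0, 0, 0, 0, 0, -1, 75, 0, 0, 0, 0, 0, -1, 75, 0, 0, 0, 0, 0, -1, 75, 0, 0, 0, 0, 0, -1, 75, 0, 0, 0, 0, 0, -1, 75],
)

```text
t: 19.15
tool_pos: [0.4834, 0.1864, 0.2737]
tool_rot: [-2.206, -2.233, 0.007]
contact_force: [0.6, 0.1, -0.7]
opening: 0.0749
grip_force: 0.0
```

```bash
python3 -c "
from h import *
to([.456,-.2449,.24],1.639)"
```

```text
turn rows -0.56 shift units [-7.14 -0.94  0.56] rows>= 7.1 | tilt z [-0.005 -0.001 -1.   ] q [ 0.22 -0.23  1.78 -0.    1.6   0.21] t 19.15
```

>>> jog_arm(
  commands=[-0.2, 0, 0, 0, 0, -0.56, 75, -0.5, -0.1, 0, 0, 0, 0, 75, -0.8, -0.1, 0, 0, 0, 0, 75, -0.8, -0.1, 0, 0, 0, 0, 75, -0.8, -0.1, 0, 0, 0, 0, 75, -0.8, -0.1, 0, 0, 0, 0, 75, -0.8, -0.1, 0, 0, 0, 0, 75, -0.8, -0.1, 0, 0, 0, 0, 75, -0.8, -0.1, 0.2, 0, 0, 0, 75, -0.5, -0.1, 0.2, 0, 0, 0, 75, -0.34, -0.14, 0.16, 0, 0, 0, 75, 0, 0, 0, 0, 0, 0, 75],
)

```text
t: 20.65
tool_pos: [0.4476, -0.2449, 0.2393]
tool_rot: [-2.146, -2.285, 0.001]
contact_force: [0.5, -0.6, 0.3]
opening: 0.0749
grip_force: 0.0
```

```bash
cat >> h.py <<'E'
def pots(n="wrist",lo=.074,hi=.092,box=(.38,.66,-.47,-.16)):
    im,W=get(n);c=im["image"].astype(int);X,Y,Z=W[...,0],W[...,1],W[...,2]
    m=(Z>lo)&(Z<hi)&(X>box[0])&(X<box[1])&(Y>box[2])&(Y<box[3])&(c[...,0]>1.25*c[...,2])
    k,l,s,_=cv2.connectedComponentsWithStats(m.astype(np.uint8))
    for i in range(1,k):
        if s[i,4]>25:
            r=cv2.minAreaRect((W[l==i][:,:2]*1000).astype(np.float32));print(n,"pot",*[np.round(x,1) for x in r],"z%.4f"%np.percentile(Z[l==i],90),s[i,4])
    return im
E
python3 - <<'E'
from h import *
im=pots();save("w6.png",im["image"])
to([.4555,-.2445,.045],1.639)
E
```

```text
wrist pot [ 454.9 -243.1] [54.  54.5] 4.5 z0.0836 815
wrist pot [ 459.3 -311. ] [54.  56.1] 4.0 z0.0835 813
wrist pot [ 593.4 -348.9] [10.9 25.1] 47.8 z0.0831 102
wrist pot [ 464.  -378.4] [54.6 55.1] 3.2 z0.0834 719
wrist pot [ 548.1 -386.6] [ 7.3 30.2] 20.7 z0.0833 72
turn rows -0.05 shift units [-0.01  0.12  3.26] rows>= 3.3 | tilt z [-0.004  0.003 -1.   ] q [-0.65 -0.24  1.83  0.    1.55 -0.71] t 20.7
```

View pics/w6.png

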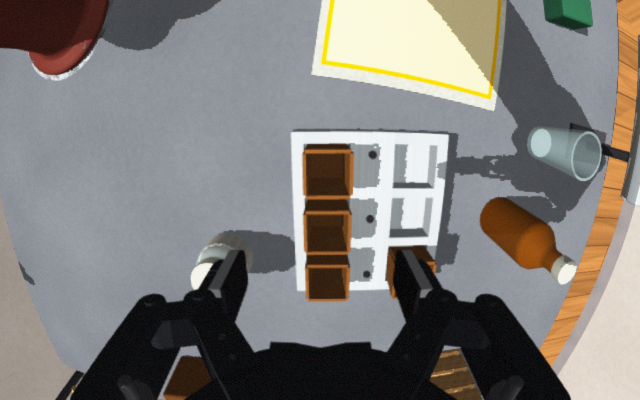

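>>> jog_arm(
  commands=[0, 0.12, 0.4, 0, 0, 0, 75, 0, 0, 0.7, 0, 0, 0, 75, 0, 0, 0.7, 0, 0, 0, 75, 0, 0, 0.7, 0, 0, 0, 75, 0, 0, 0.5, 0, 0, 0, 75, 0, 0, 0.23, 0, 0, 0, 75, 0, 0, 0, 0, 0, 0, 75, 0, 0, 0, 0, 0, 0, 40, 0, 0, 0, 0, 0, 0, 40, 0, 0, 0, 0, 0, 0, 40, 0, 0, 0, 0, 0, 0, 40, 0, 0, 0, 0, 0, 0, 40],
  newtons=25,
)

```text
t: 22.2
tool_pos: [0.4578, -0.2454, 0.0514]
tool_rot: [2.146, 2.29, 0.001]
contact_force: [-0.8, 0.2, 6.0]
opening: 0.0534
grip_force: 27.0
```

>>> jog_arm(
  commands=[0, 0, -0.1, 0, 0, 0, 40, 0, 0, -0.2, 0, 0, 0, 40, 0, 0, -0.3, 0, 0, 0, 40, 0, 0, -0.4, 0, 0, 0, 40, 0, 0, -0.5, 0, 0, 0, 40, 0, 0, -0.5, 0, 0, 0, 40, 0, 0, -0.3, 0, 0, 0, 40, 0, 0, 0, 0, 0, 0, 40],
)

```text
t: 23.2
tool_pos: [0.4575, -0.2451, 0.1896]
tool_rot: [2.145, 2.29, 0.001]
contact_force: [-0.3, 0.0, -0.7]
opening: 0.0535
grip_force: 26.5
```

```bash
python3 - <<'E'
from h import *
o=ctrl.get_obs();print(o["tool_pos"],o["opening"],o["grip_force"])
c,s=np.cos(-.0715),np.sin(-.0715)
for x,y in((.065,.042),(.065,-.045),(-.065,.042),(-.065,-.045)):
    p=np.array([.566+c*x-s*y,-.029+s*x+c*y]);print(p.round(4))
    to([*p,o["tool_pos"][2]],1.639)
E
```

```text
[ 0.45749547 -0.24509463  0.18958778] 0.05353646117714111 26.45559949334711
[0.6338 0.0082]
turn rows -0.03 shift units [ 4.01  3.22 -0.  ] rows>= 4.0 | tilt z [ 0.003 -0.002 -1.   ] q [-0.64 -0.19  1.88  0.    1.45 -0.7 ] t 23.2
[ 0.6276 -0.0785]
turn rows -0.03 shift units [ 2.58  3.02 -0.  ] rows>= 3.0 | tilt z [ 0.003 -0.002 -1.   ] q [-0.64 -0.19  1.88  0.    1.45 -0.7 ] t 23.2
[0.5042 0.0175]
turn rows -0.03 shift units [ 4.31  1.07 -0.  ] rows>= 4.3 | tilt z [ 0.003 -0.002 -1.   ] q [-0.64 -0.19  1.88  0.    1.45 -0.7 ] t 23.2
[ 0.498  -0.0692]
turn rows -0.03 shift units [ 2.88  0.87 -0.  ] rows>= 2.9 | tilt z [ 0.003 -0.002 -1.   ] q [-0.64 -0.19  1.88  0.    1.45 -0.7 ] t 23.2
```

>>> jog_arm(
  commands=[0.2, 0.16, 0, 0, 0, 0, 40, 0.4, 0.32, 0, 0, 0, 0, 40, 0.5, 0.4, 0, 0, 0, 0, 40, 0.6, 0.48, 0, 0, 0, 0, 40, 0.6, 0.48, 0, 0, 0, 0, 40, 0.6, 0.48, 0, 0, 0, 0, 40, 0.5, 0.4, 0, 0, 0, 0, 40, 0.4, 0.32, 0, 0, 0, 0, 40, 0.2, 0.16, 0, 0, 0, 0, 40, 0, 0, 0, 0, 0, 0, 40, 0, 0, 0.3, 0, 0, 0, 40, 0, 0, 0.5, 0, 0, 0, 40, 0, 0, 0.5, 0, 0, 0, 40, 0, 0, 0.4, 0, 0, 0, 40, 0, 0, 0.3, 0, 0, 0, 40, 0, 0, 0.2, 0, 0, 0, 40, 0, 0, 0.06, 0, 0, 0, 40, 0, 0, 0, 0, 0, 0, 40],
)

```text
t: 25.45
tool_pos: [0.633, 0.0074, 0.0523]
tool_rot: [2.148, 2.292, 0.001]
contact_force: [-0.1, -0.3, -0.2]
opening: 0.0535
grip_force: 26.5
```

```bash
python3 -c "
from h import *
o=ctrl.get_obs();print(o['tool_pos'],o['contact_force'],o['opening'],o['grip_force'])
im,W=get('scene');X,Y,Z=W[...,0],W[...,1],W[...,2];c=im['image'].astype(int)
save('s1.png',cv2.resize(im['image'][130:280,230:400],None,fx=3.5,fy=3.5))
"
```

```text
[0.63300808 0.00736468 0.05231719] [-0.12698156 -0.32354488 -0.18888948] 0.05349771143795964 26.481233406811953
```

View pics/s1.png

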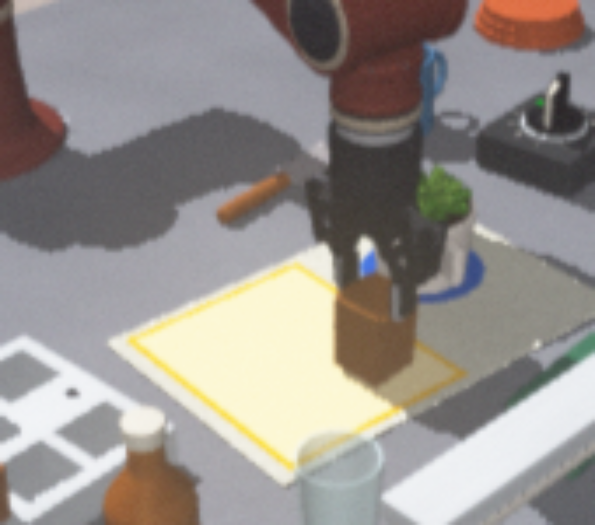

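>>> jog_arm(
  commands=[0, 0, 0.04, 0, 0, 0, 40, 0, 0, 0.04, 0, 0, 0, 40, 0, 0, 0, 0, 0, 0, 40],
)

```text
t: 25.88
tool_pos: [0.633, 0.0075, 0.0475]
tool_rot: [2.147, 2.292, 0.001]
contact_force: [-0.2, -0.3, 2.1]
opening: 0.0536
grip_force: 26.7
```

>>> jog_arm(
  commands=[0, 0, 0, 0, 0, 0, 70, 0, 0, 0, 0, 0, 0, 70, 0, 0, 0, 0, 0, 0, 70, 0, 0, -0.3, 0, 0, 0, 70, 0, 0, -0.6, 0, 0, 0, 70, 0, 0, -0.8, 0, 0, 0, 70, 0, 0, -0.8, 0, 0, 0, 70, 0, 0, -0.5, 0, 0, 0, 70, 0, 0, 0, 0, 0, 0, 70],
)

```text
t: 27.0
tool_pos: [0.6347, 0.0073, 0.2326]
tool_rot: [2.143, 2.288, 0.008]
contact_force: [0.4, 0.4, -0.1]
opening: 0.0698
grip_force: 0.0
```

```bash
python3 - <<'E'
from h import *
im=pots("wrist",.066,.09,(.42,.7,-.15,.1));plant();pots("top")
to([.4592,-.3125,.23],1.639)
E
```

```text
wrist pot [629.8  10. ] [54.7 55.1] 4.0 z0.0795 1028
top plant [ 0.5504  0.1553 -0.4132] cost 0.0059996445053481055 535 rimz 0.0757
scene plant [ 0.5466  0.1591 -0.505 ] cost 0.0042719479707394314 269 rimz 0.0729
top pot [ 573.2 -373.4] [54.8 56.4] 2.8 z0.0864 145
top pot [ 463.5 -380.9] [54.1 56.8] 1.6 z0.0858 135
top pot [ 459.1 -313.6] [53.9 55.9] 3.7 z0.0855 128
turn rows -0.03 shift units [-5.13 -3.23 -0.09] rows>= 5.1 | tilt z [-0.003  0.    -1.   ] q [-0.11  0.06  1.58  0.    1.5  -0.17] t 27.3
```

>>> jog_arm(
  commands=[-0.23, -0.13, 0, 0, 0, 0, 75, -0.5, -0.3, 0, 0, 0, 0, 75, -0.8, -0.5, 0, 0, 0, 0, 75, -0.8, -0.5, 0, 0, 0, 0, 75, -0.8, -0.5, 0, 0, 0, 0, 75, -0.8, -0.5, 0, 0, 0, 0, 75, -0.6, -0.4, 0, 0, 0, 0, 75, -0.4, -0.25, 0, 0, 0, 0, 75, -0.2, -0.15, 0, 0, 0, 0, 75, 0, 0, 0, 0, 0, 0, 75, 0, 0, 0.4, 0, 0, 0, 75, 0, 0, 0.7, 0, 0, 0, 75, 0, 0, 0.7, 0, 0, 0, 75, 0, 0, 0.4, 0, 0, 0, 75, 0, 0, 0, 0, 0, 0, 75],
)

```text
t: 29.18
tool_pos: [0.4582, -0.3099, 0.0924]
tool_rot: [-2.142, -2.29, -0.0]
contact_force: [-0.1, -0.6, -0.1]
opening: 0.0752
grip_force: 0.0
```

```bash
python3 - <<'E'
from h import *
to([.4592,-.3125,.0455],1.639)
E
```

```text
turn rows -0.02 shift units [-0.04  0.01  0.78] rows>= 0.8 | tilt z [-0.004  0.004 -1.   ] q [-0.73 -0.01  1.88  0.    1.28 -0.8 ] t 29.18
```

>>> jog_arm(
  commands=[-0.04, 0, 0.4, 0, 0, 0, 75, 0, 0, 0.37, 0, 0, 0, 75, 0, 0, 0, 0, 0, 0, 75, 0, 0, 0, 0, 0, 0, 40, 0, 0, 0, 0, 0, 0, 40, 0, 0, 0, 0, 0, 0, 40, 0, 0, 0, 0, 0, 0, 40, 0, 0, 0, 0, 0, 0, 40],
  newtons=25,
)

```text
t: 30.18
tool_pos: [0.4606, -0.3158, 0.0511]
tool_rot: [2.146, 2.29, 0.0]
contact_force: [-1.0, 0.2, 6.2]
opening: 0.0535
grip_force: 27.0
```

>>> jog_arm(
  commands=[0, 0, -0.1, 0, 0, 0, 40, 0, 0, -0.2, 0, 0, 0, 40, 0, 0, -0.3, 0, 0, 0, 40, 0, 0, -0.4, 0, 0, 0, 40, 0, 0, -0.5, 0, 0, 0, 40, 0, 0, -0.5, 0, 0, 0, 40, 0, 0, -0.3, 0, 0, 0, 40, 0, 0, 0, 0, 0, 0, 40],
)

```text
t: 31.18
tool_pos: [0.4602, -0.3154, 0.189]
tool_rot: [2.145, 2.29, 0.0]
contact_force: [0.3, 0.3, -1.1]
opening: 0.0535
grip_force: 26.4
```

```bash
python3 - <<'E'
from h import *
to([.6276,-.0785,.0476],1.639)
E
```

```text
turn rows -0.03 shift units [3.75 3.05 2.36] rows>= 3.7 | tilt z [ 0.003 -0.003 -1.   ] q [-0.73 -0.1   1.79  0.    1.44 -0.8 ] t 31.18
```

>>> jog_arm(
  commands=[0.2, 0.15, 0, 0, 0, 0, 40, 0.4, 0.35, 0, 0, 0, 0, 40, 0.5, 0.4, 0, 0, 0, 0, 40, 0.6, 0.5, 0, 0, 0, 0, 40, 0.6, 0.5, 0, 0, 0, 0, 40, 0.6, 0.5, 0, 0, 0, 0, 40, 0.45, 0.35, 0, 0, 0, 0, 40, 0.25, 0.2, 0, 0, 0, 0, 40, 0.15, 0.1, 0, 0, 0, 0, 40, 0, 0, 0, 0, 0, 0, 40, 0, 0, 0.3, 0, 0, 0, 40, 0, 0, 0.5, 0, 0, 0, 40, 0, 0, 0.5, 0, 0, 0, 40, 0, 0, 0.4, 0, 0, 0, 40, 0, 0, 0.3, 0, 0, 0, 40, 0, 0, 0.2, 0, 0, 0, 40, 0, 0, 0.12, 0, 0, 0, 40, 0, 0, 0, 0, 0, 0, 40],
)

```text
t: 33.42
tool_pos: [0.628, -0.0785, 0.0482]
tool_rot: [2.147, 2.291, 0.001]
contact_force: [-0.6, -0.8, -1.3]
opening: 0.0536
grip_force: 26.5
```

>>> jog_arm(
  commands=[0, 0, 0.02, 0, 0, 0, 40, 0, 0, 0, 0, 0, 0, 40, 0, 0, 0, 0, 0, 0, 70, 0, 0, 0, 0, 0, 0, 70, 0, 0, 0, 0, 0, 0, 70, 0, 0, -0.3, 0, 0, 0, 70, 0, 0, -0.6, 0, 0, 0, 70, 0, 0, -0.8, 0, 0, 0, 70, 0, 0, -0.8, 0, 0, 0, 70, 0, 0, -0.5, 0, 0, 0, 70, 0, 0, 0, 0, 0, 0, 70],
)

```text
t: 34.8
tool_pos: [0.6294, -0.0787, 0.232]
tool_rot: [2.143, 2.287, 0.007]
contact_force: [0.3, -0.0, -0.0]
opening: 0.07
grip_force: 0.0
```

```bash
python3 - <<'E'
from h import *
im=pots("wrist",.066,.09,(.42,.7,-.15,.1));plant();pots("top")
to([.574,-.373,.0455],1.639)
E
```

```text
wrist pot [629.7   9.1] [55.3 54.7] 4.1 z0.0797 990
wrist pot [625.7 -74.2] [54.4 55.3] 4.3 z0.0795 1003
top plant [ 0.7112  0.3757 -0.6   ] cost 0.0 1 rimz 0.0804
scene plant [ 0.5465  0.1593 -0.5098] cost 0.004829897571907854 276 rimz 0.0727
top pot [ 573.3 -374. ] [55.7 56.8] 5.6 z0.0860 146
top pot [ 464.2 -381.3] [54.3 56.5] 4.5 z0.0865 134
turn rows -0.03 shift units [-4.85 -1.21  2.98] rows>= 4.8 | tilt z [-0.003  0.001 -1.   ] q [-0.24  0.06  1.58  0.    1.5  -0.31] t 35.1
```

>>> jog_arm(
  commands=[-0.2, -0.05, 0, 0, 0, 0, 75, -0.5, -0.12, 0, 0, 0, 0, 75, -0.8, -0.2, 0, 0, 0, 0, 75, -0.8, -0.2, 0, 0, 0, 0, 75, -0.8, -0.2, 0, 0, 0, 0, 75, -0.7, -0.18, 0, 0, 0, 0, 75, -0.5, -0.12, 0, 0, 0, 0, 75, -0.35, -0.08, 0, 0, 0, 0, 75, -0.2, -0.06, 0, 0, 0, 0, 75, 0, 0, 0, 0, 0, 0, 75, 0, 0, 0.4, 0, 0, 0, 75, 0, 0, 0.7, 0, 0, 0, 75, 0, 0, 0.7, 0, 0, 0, 75, 0, 0, 0.4, 0, 0, 0, 75, 0, 0, 0, 0, 0, 0, 75],
)

```text
t: 36.98
tool_pos: [0.5727, -0.3709, 0.0914]
tool_rot: [-2.142, -2.29, 0.0]
contact_force: [-0.4, -0.3, -0.3]
opening: 0.0752
grip_force: 0.0
```

```bash
python3 - <<'E'
from h import *
to([.574,-.373,.0455],1.639)
E
```

```text
turn rows -0.02 shift units [-0.04  0.02  0.77] rows>= 0.8 | tilt z [-0.004  0.004 -1.   ] q [-0.68  0.28  1.56  0.    1.31 -0.75] t 36.98
```

>>> jog_arm(
  commands=[-0.04, 0.02, 0.4, 0, 0, 0, 75, 0, 0, 0.36, 0, 0, 0, 75, 0, 0, 0, 0, 0, 0, 75, 0, 0, 0, 0, 0, 0, 40, 0, 0, 0, 0, 0, 0, 40, 0, 0, 0, 0, 0, 0, 40, 0, 0, 0, 0, 0, 0, 40, 0, 0, 0, 0, 0, 0, 40],
  newtons=25,
)

```text
t: 37.98
tool_pos: [0.5755, -0.376, 0.0496]
tool_rot: [2.147, 2.292, 0.0]
contact_force: [-0.1, 0.7, 2.5]
opening: 0.0535
grip_force: 26.6
```

>>> jog_arm(
  commands=[0, 0, -0.1, 0, 0, 0, 40, 0, 0, -0.2, 0, 0, 0, 40, 0, 0, -0.3, 0, 0, 0, 40, 0, 0, -0.4, 0, 0, 0, 40, 0, 0, -0.5, 0, 0, 0, 40, 0, 0, -0.5, 0, 0, 0, 40, 0, 0, -0.3, 0, 0, 0, 40, 0, 0, 0, 0, 0, 0, 40],
)

```text
t: 38.98
tool_pos: [0.5761, -0.3764, 0.1896]
tool_rot: [2.145, 2.289, 0.0]
contact_force: [0.4, 0.4, -0.8]
opening: 0.0538
grip_force: 26.4
```

```bash
python3 - <<'E'
from h import *
to([.5042,.0175,.0476],1.639)
E
```

```text
turn rows -0.03 shift units [ 6.63 -0.75  2.37] rows>= 6.6 | tilt z [ 0.003 -0.003 -1.   ] q [-0.69  0.21  1.48  0.    1.45 -0.75] t 38.98
```

>>> jog_arm(
  commands=[0.25, -0.03, 0, 0, 0, 0, 40, 0.5, -0.06, 0, 0, 0, 0, 40, 0.7, -0.08, 0, 0, 0, 0, 40, 0.7, -0.08, 0, 0, 0, 0, 40, 0.7, -0.08, 0, 0, 0, 0, 40, 0.7, -0.08, 0, 0, 0, 0, 40, 0.7, -0.08, 0, 0, 0, 0, 40, 0.7, -0.08, 0, 0, 0, 0, 40, 0.7, -0.08, 0, 0, 0, 0, 40, 0.5, -0.06, 0, 0, 0, 0, 40, 0.33, -0.03, 0, 0, 0, 0, 40, 0.15, -0.01, 0, 0, 0, 0, 40, 0, 0, 0, 0, 0, 0, 40, 0, 0, 0.3, 0, 0, 0, 40, 0, 0, 0.5, 0, 0, 0, 40, 0, 0, 0.5, 0, 0, 0, 40, 0, 0, 0.4, 0, 0, 0, 40, 0, 0, 0.3, 0, 0, 0, 40, 0, 0, 0.2, 0, 0, 0, 40, 0, 0, 0.1, 0, 0, 0, 40],
)

```text
t: 41.48
tool_pos: [0.5043, 0.0182, 0.0481]
tool_rot: [-2.148, -2.292, 0.001]
contact_force: [0.6, 0.2, 0.8]
opening: 0.0536
grip_force: 26.5
```

>>> jog_arm(
  commands=[0, 0, 0.03, 0, 0, 0, 40, 0, 0, 0, 0, 0, 0, 40],
)

```text
t: 41.72
tool_pos: [0.505, 0.0183, 0.0477]
tool_rot: [2.147, 2.292, 0.001]
contact_force: [0.1, -0.7, -0.1]
opening: 0.0534
grip_force: 26.5
```

>>> jog_arm(
  commands=[0, 0, 0.03, 0, 0, 0, 40, 0, 0, 0, 0, 0, 0, 40],
)

```text
t: 41.98
tool_pos: [0.5048, 0.0184, 0.0456]
tool_rot: [2.147, 2.292, 0.001]
contact_force: [-0.3, -0.2, -0.7]
opening: 0.0533
grip_force: 26.5
```

>>> jog_arm(
  commands=[0, 0, 0, 0, 0, 0, 70, 0, 0, 0, 0, 0, 0, 70, 0, 0, 0, 0, 0, 0, 70, 0, 0, -0.3, 0, 0, 0, 70, 0, 0, -0.6, 0, 0, 0, 70, 0, 0, -0.8, 0, 0, 0, 70, 0, 0, -0.8, 0, 0, 0, 70, 0, 0, -0.5, 0, 0, 0, 70, 0, 0, 0, 0, 0, 0, 70],
)

```text
t: 43.1
tool_pos: [0.5064, 0.0182, 0.2301]
tool_rot: [2.144, 2.288, 0.008]
contact_force: [0.4, 0.0, -0.9]
opening: 0.0697
grip_force: 0.0
```

```bash
python3 - <<'E'
from h import *
im=pots("wrist",.066,.09,(.42,.7,-.15,.1));plant();pots("top")
to([.4645,-.381,.0455],1.639)
E
```

```text
wrist pot [502.2  22.4] [54.5 55.2] 3.9 z0.0796 1035
wrist pot [630.2   9.9] [55.3 55.7] 4.0 z0.0794 1056
wrist pot [626.1 -72.2] [55.7 53. ] 3.9 z0.0792 600
top plant [ 0.5501  0.1538 -0.413 ] cost 0.0052211450189119405 466 rimz 0.0757
scene plant [ 0.5465  0.1591 -0.4979] cost 0.005009829532396538 273 rimz 0.0732
top pot [ 464.3 -381. ] [54.4 55.6] 5.0 z0.0863 129
turn rows -0.03 shift units [-6.6  -1.1   2.96] rows>= 6.6 | tilt z [-0.003  0.    -1.   ] q [-0.11 -0.25  1.87 -0.    1.52 -0.18] t 43.4
```

>>> jog_arm(
  commands=[-0.3, -0.05, 0, 0, 0, 0, 75, -0.6, -0.1, 0, 0, 0, 0, 75, -0.9, -0.15, 0, 0, 0, 0, 75, -0.9, -0.15, 0, 0, 0, 0, 75, -0.9, -0.15, 0, 0, 0, 0, 75, -0.9, -0.15, 0, 0, 0, 0, 75, -0.9, -0.15, 0, 0, 0, 0, 75, -0.6, -0.1, 0, 0, 0, 0, 75, -0.4, -0.07, 0, 0, 0, 0, 75, -0.2, -0.03, 0, 0, 0, 0, 75, 0, 0, 0, 0, 0, 0, 75, 0, 0, 0.4, 0, 0, 0, 75, 0, 0, 0.7, 0, 0, 0, 75, 0, 0, 0.7, 0, 0, 0, 75, 0, 0, 0.4, 0, 0, 0, 75, 0, 0, 0, 0, 0, 0, 75],
)

```text
t: 45.4
tool_pos: [0.4634, -0.3784, 0.0906]
tool_rot: [-2.142, -2.29, -0.001]
contact_force: [0.1, -0.3, -0.4]
opening: 0.0753
grip_force: 0.0
```

```bash
python3 - <<'E'
from h import *
to([.4645,-.381,.0455],1.639)
E
```

```text
turn rows -0.01 shift units [-0.05  0.02  0.75] rows>= 0.8 | tilt z [-0.004  0.004 -1.   ] q [-0.81  0.1   1.77  0.    1.28 -0.88] t 45.4
```

>>> jog_arm(
  commands=[-0.04, 0.02, 0.4, 0, 0, 0, 75, 0, 0, 0.35, 0, 0, 0, 75, 0, 0, 0, 0, 0, 0, 75, 0, 0, 0, 0, 0, 0, 40, 0, 0, 0, 0, 0, 0, 40, 0, 0, 0, 0, 0, 0, 40, 0, 0, 0, 0, 0, 0, 40, 0, 0, 0, 0, 0, 0, 40],
  newtons=25,
)

```text
t: 46.4
tool_pos: [0.4663, -0.3842, 0.0495]
tool_rot: [2.147, 2.291, -0.0]
contact_force: [0.5, 0.0, 5.3]
opening: 0.0536
grip_force: 26.9
```

>>> jog_arm(
  commands=[0, 0, -0.1, 0, 0, 0, 40, 0, 0, -0.2, 0, 0, 0, 40, 0, 0, -0.3, 0, 0, 0, 40, 0, 0, -0.4, 0, 0, 0, 40, 0, 0, -0.5, 0, 0, 0, 40, 0, 0, -0.5, 0, 0, 0, 40, 0, 0, -0.3, 0, 0, 0, 40, 0, 0, 0, 0, 0, 0, 40],
)

```text
t: 47.4
tool_pos: [0.4664, -0.3842, 0.1886]
tool_rot: [2.145, 2.29, -0.0]
contact_force: [-0.1, 0.4, -0.6]
opening: 0.0537
grip_force: 26.4
```

```bash
python3 - <<'E'
from h import *
to([.498,-.0692,.0476],1.639)
E
```

```text
turn rows -0.03 shift units [5.2  0.88 2.35] rows>= 5.2 | tilt z [ 0.003 -0.003 -1.   ] q [-0.81  0.02  1.69  0.    1.43 -0.88] t 47.4
```

>>> jog_arm(
  commands=[0.25, 0.04, 0, 0, 0, 0, 40, 0.5, 0.09, 0, 0, 0, 0, 40, 0.7, 0.12, 0, 0, 0, 0, 40, 0.7, 0.12, 0, 0, 0, 0, 40, 0.7, 0.12, 0, 0, 0, 0, 40, 0.7, 0.12, 0, 0, 0, 0, 40, 0.7, 0.12, 0, 0, 0, 0, 40, 0.5, 0.08, 0, 0, 0, 0, 40, 0.3, 0.05, 0, 0, 0, 0, 40, 0.15, 0.02, 0, 0, 0, 0, 40, 0, 0, 0, 0, 0, 0, 40, 0, 0, 0.3, 0, 0, 0, 40, 0, 0, 0.5, 0, 0, 0, 40, 0, 0, 0.5, 0, 0, 0, 40, 0, 0, 0.4, 0, 0, 0, 40, 0, 0, 0.3, 0, 0, 0, 40, 0, 0, 0.2, 0, 0, 0, 40, 0, 0, 0.12, 0, 0, 0, 40, 0, 0, 0, 0, 0, 0, 40],
)

```text
t: 49.78
tool_pos: [0.4981, -0.0687, 0.0469]
tool_rot: [-2.148, -2.292, 0.0]
contact_force: [0.9, 0.7, -0.3]
opening: 0.0534
grip_force: 26.4
```

>>> jog_arm(
  commands=[0, 0, 0.02, 0, 0, 0, 40, 0, 0, 0, 0, 0, 0, 40, 0, 0, 0, 0, 0, 0, 70, 0, 0, 0, 0, 0, 0, 70, 0, 0, 0, 0, 0, 0, 70, 0, 0, -0.3, 0, 0, 0, 70, 0, 0, -0.6, 0, 0, 0, 70, 0, 0, -0.8, 0, 0, 0, 70, 0, 0, -0.8, 0, 0, 0, 70, 0, 0, -0.5, 0, 0, 0, 70, 0, 0, 0, 0, 0, 0, 70],
)

```text
t: 51.15
tool_pos: [0.5, -0.0692, 0.2307]
tool_rot: [2.143, 2.287, 0.006]
contact_force: [-0.2, 0.2, -0.3]
opening: 0.0701
grip_force: 0.0
```

```bash
python3 - <<'E'
from h import *
im=pots("wrist",.066,.09,(.42,.7,-.15,.1));plant();pots("top");pots("scene",.07,.09,(.42,.7,-.15,.1))
def dial():
  for n in("top","scene"):
    im,W=get(n);c=im["image"].astype(int);r,g,b=c[...,0],c[...,1],c[...,2];X,Y,Z=W[...,0],W[...,1],W[...,2]
    A=(X>.4)&(X<.6)&(Y>.32)&(Y<.5)
    br=A&(abs(Z-.096)<.008);rr=cv2.minAreaRect((W[br][:,:2]*1000).astype(np.float32))
    bx=A&(abs(Z-.045)<.005);bb=cv2.minAreaRect((W[bx][:,:2]*1000).astype(np.float32))
    w=W[br&(r>120)].mean(0);k=W[br&(r<90)].mean(0);gm=W[A&(Z<.06)&(g>1.3*r)&(g>1.3*b)&(g>60)]
    print(n,"bar",rr,"box",bb[0],"ztop",np.percentile(Z[br],80),"white",w,"black",k,"green",gm.mean(0),len(gm))
    ax=np.array([.4985,.417])
    print("pointer dir",np.degrees(np.arctan2(*(w-k)[1::-1])),"green dir",np.degrees(np.arctan2(*(gm.mean(0)[:2]-ax)[::-1])))
dial()
to([.4985,.417,.25],1.639)
E
```

```text
wrist pot [502.3  22.4] [54.5 53.6] 4.1 z0.0797 965
wrist pot [629.8   9.6] [55.9 54.9] 3.6 z0.0794 1088
wrist pot [495.9 -64.4] [54.6 55.5] 4.2 z0.0796 1030
wrist pot [626.3 -73.8] [55.8 55.2] 4.8 z0.0794 1086
top plant [ 0.5502  0.1554 -0.4165] cost 0.005915259351407948 546 rimz 0.0757
scene plant [ 0.5467  0.159  -0.501 ] cost 0.005207929322906547 270 rimz 0.0732
scene pot [503.8  22.2] [56.9 59.9] 6.5 z0.0779 120
scene pot [497.4 -65.8] [60.9 57.5] 89.9 z0.0775 119
scene pot [631.3   9.1] [59.3 58.6] 7.6 z0.0780 124
scene pot [628.7 -74.7] [56.8 59. ] 7.7 z0.0782 140
top bar ((498.19659423828125, 417.1891784667969), (14.82197380065918, 60.73215103149414), 22.71207618713379) box (497.6505432128906, 416.86260986328125) ztop 0.0967685158560827 white [0.50428719 0.40424785 0.09583535] black [0.49511501 0.42177788 0.09456031] green [0.45863159 0.44774911 0.04570987] 29
pointer dir -62.38023681424595 green dir 142.35825786030335
scene bar ((501.3719787597656, 414.1906433105469), (14.3738374710083, 59.080535888671875), 21.556745529174805) box (500.26849365234375, 415.68768310546875) ztop 0.09401461817412975 white [0.50204447 0.40766732 0.09309714] black [0.50117327 0.42200684 0.09236276] green [0.4507328  0.45251448 0.04326373] 5
pointer dir -86.52327722086326 green dir 143.36953391641921
turn rows -0.03 shift units [ 8.07  0.57 -0.42] rows>= 8.1 | tilt z [-0.002  0.001 -1.   ] q [-0.29 -0.25  1.87  0.    1.52 -0.35] t 51.6
```

>>> jog_arm(
  commands=[0.3, 0, 0, 0, 0, 0, 60, 0.6, 0.05, 0, 0, 0, 0, 60, 0.9, 0.07, 0, 0, 0, 0, 60, 0.9, 0.07, 0, 0, 0, 0, 60, 0.9, 0.07, 0, 0, 0, 0, 60, 0.9, 0.07, 0, 0, 0, 0, 60, 0.9, 0.07, 0, 0, 0, 0, 60, 0.9, 0.07, 0, 0, 0, 0, 60, 0.9, 0.07, 0, 0, 0, 0, 60, 0.5, 0.05, 0, 0, 0, 0, 60, 0.37, 0.05, 0, 0, 0, 0, 60, 0, 0, 0, 0, 0, -1, 50, 0, 0, 0, 0, 0, -1, 50, 0, 0, 0, 0, 0, -1, 50, 0, 0, 0, 0, 0, -0.24, 50, 0, 0, 0, 0, 0, 0, 50],
)

```text
t: 53.6
tool_pos: [0.5044, 0.4175, 0.2257]
tool_rot: [-1.751, -2.608, 0.0]
contact_force: [0.5, -0.4, -0.3]
opening: 0.0499
grip_force: 0.0
```

```bash
cat >> h.py <<'E'
def wdial():
    im,W=get("wrist");c=im["image"].astype(int);r,g,b=c[...,0],c[...,1],c[...,2];X,Y,Z=W[...,0],W[...,1],W[...,2]
    A=(np.hypot(X-.4985,Y-.417)<.09)
    br=A&(Z>.087)&(Z<.103)&(np.hypot(X-.4985,Y-.417)<.045);k,l,s,_=cv2.connectedComponentsWithStats(br.astype(np.uint8));i=1+s[1:,4].argmax()
    m=l==i;rr=cv2.minAreaRect((W[m][:,:2]*1000).astype(np.float32));w=W[m&(r>110)]
    gm=W[A&(Z<.06)&(Z>.035)&(g>1.35*r)&(g>1.35*b)&(g>60)]
    ax=np.array(rr[0])/1000
    f=lambda p:np.degrees(np.arctan2(*(p.mean(0)[:2]-ax)[::-1])).round(1)
    print("bar",rr,"z",np.median(Z[m]),"pointer",f(w),len(w),"green",f(gm),np.hypot(*(gm.mean(0)[:2]-ax)),len(gm));return im
E
python3 - <<'E'
from h import *
im=wdial();save("w7.png",im["image"])
to([.4985,.417,.07],1.963)
E
```

```text
bar ((497.0378112792969, 419.9059753417969), (13.771601676940918, 61.507606506347656), 22.333669662475586) z 0.09560176648642665 pointer -64.7 272 green 142.4 0.049168214303788156 168
turn rows -0.04 shift units [ 0.03 -0.1   2.6 ] rows>= 2.6 | tilt z [-0.  0. -1.] q [0.58 0.11 1.52 0.   1.51 0.19] t 53.65
```

View pics/w7.png

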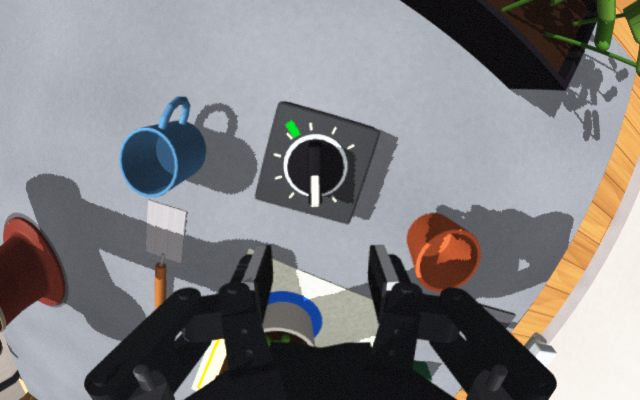

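>>> jog_arm(
  commands=[0.03, -0.1, 0.4, 0, 0, 0, 50, 0, 0, 0.6, 0, 0, 0, 50, 0, 0, 0.6, 0, 0, 0, 50, 0, 0, 0.5, 0, 0, 0, 50, 0, 0, 0.3, 0, 0, 0, 50, 0, 0, 0.2, 0, 0, 0, 50, 0, 0, 0, 0, 0, 0, 50],
)

```text
t: 54.52
tool_pos: [0.4985, 0.4164, 0.0694]
tool_rot: [-1.75, -2.608, 0.001]
contact_force: [0.4, -0.8, 0.7]
opening: 0.0503
grip_force: 0.0
```

```bash
python3 - <<'E'
from h import *
to([.4985,.4175,.07],1.963)
E
```

```text
turn rows -0.03 shift units [ 0.02  0.01 -0.01] rows>= 0.0 | tilt z [-0.001 -0.    -1.   ] q [0.58 0.23 1.66 0.   1.25 0.19] t 54.52
```

Close and check for side load, then turn.

>>> jog_arm(
  commands=[0, 0, 0, 0, 0, 0, 8, 0, 0, 0, 0, 0, 0, 8, 0, 0, 0, 0, 0, 0, 8, 0, 0, 0, 0, 0, 0, 8, 0, 0, 0, 0, 0, 0, 8],
  newtons=30,
)

```text
t: 55.15
tool_pos: [0.499, 0.4168, 0.0714]
tool_rot: [1.75, 2.609, 0.001]
contact_force: [-3.4, -1.2, 6.3]
opening: 0.0127
grip_force: 30.7
```

>>> jog_arm(
  commands=[0, 0, 0, 0, 0, 0.5, 8, 0, 0, 0, 0, 0, 1, 8, 0, 0, 0, 0, 0, 1, 8, 0, 0, 0, 0, 0, 1, 8, 0, 0, 0, 0, 0, 1, 8, 0, 0, 0, 0, 0, 1, 8, 0, 0, 0, 0, 0, 1, 8, 0, 0, 0, 0, 0, 1, 8, 0, 0, 0, 0, 0, 0.5, 8, 0, 0, 0, 0, 0, 0, 8],
)

```text
t: 56.4
tool_pos: [0.4958, 0.4168, 0.0713]
tool_rot: [-2.625, -1.72, 0.009]
contact_force: [-13.0, -2.3, 11.1]
opening: 0.0125
grip_force: 31.3
```

>>> jog_arm(
  commands=[-0.015, -0.03, 0, 0, 0, 0.5, 8, 0, 0, 0, 0, 0, 1, 8, 0, 0, 0, 0, 0, 1, 8, 0, 0, 0, 0, 0, 1, 8, 0, 0, 0, 0, 0, 1, 8, 0, 0, 0, 0, 0, 1, 8, 0, 0, 0, 0, 0, 1, 8, 0, 0, 0, 0, 0, 1, 8, 0, 0, 0, 0, 0, 0.5, 8, 0, 0, 0, 0, 0, 0, 8],
)

```text
t: 57.65
tool_pos: [0.4934, 0.419, 0.0714]
tool_rot: [-3.086, -0.562, 0.008]
contact_force: [-12.2, 4.1, 9.4]
opening: 0.0125
grip_force: 31.0
```

>>> jog_arm(
  commands=[0, 0, 0, 0, 0, 0, 40, 0, 0, 0, 0, 0, 0, 40, 0, 0, 0, 0, 0, 0, 40],
)

```text
t: 58.02
tool_pos: [0.497, 0.4161, 0.0697]
tool_rot: [3.091, 0.561, 0.0]
contact_force: [0.2, -0.2, -0.6]
opening: 0.04
grip_force: 0.0
```

```bash
python3 - <<'E'
from h import *
wdial();to([.497,.42,.07]);print(np.degrees(yaw()))
E
```

```text
bar ((496.76922607421875, 420.59771728515625), (61.8237190246582, 13.674247741699219), 20.871013641357422) z 0.0956575916039139 pointer -157.9 790 green 140.3 0.04916249500790832 171
turn rows 0.0 shift units [ 0.02 -0.06 -0.01] rows>= 0.1 | tilt z [ 0. -0. -1.] q [ 0.58  0.23  1.67 -0.    1.25  1.79] t 58.08
20.586338791188336
```

>>> jog_arm(
  commands=[0.02, -0.06, 0, 0, 0, 0, 40, 0, 0, 0, 0, 0, 0, 8, 0, 0, 0, 0, 0, 0, 8, 0, 0, 0, 0, 0, 0, 8, 0, 0, 0, 0, 0, 0, 8, 0, 0, 0, 0, 0, 0.4, 8, 0, 0, 0, 0, 0, 1, 8, 0, 0, 0, 0, 0, 1, 8, 0, 0, 0, 0, 0, 1, 8, 0, 0, 0, 0, 0, 1, 8, 0, 0, 0, 0, 0, 1, 8, 0, 0, 0, 0, 0, 1, 8, 0, 0, 0, 0, 0, 1, 8, 0, 0, 0, 0, 0, 1, 8, 0, 0, 0, 0, 0, 1, 8, 0, 0, 0, 0, 0, 0.8, 8, 0, 0, 0, 0, 0, 0, 8],
)

```text
t: 60.2
tool_pos: [0.4966, 0.421, 0.0699]
tool_rot: [-2.97, 1.016, 0.0]
contact_force: [1.3, 5.1, -1.4]
opening: 0.013
grip_force: 31.4
```

```bash
python3 - <<'E'
from h import *
print(np.degrees(yaw()),ctrl.get_obs()["q"].round(2));im=wdial()
E
```

```text
-37.77933390646216 [0.59 0.23 1.66 0.   1.25 2.82]
bar ((498.3948669433594, 421.5753173828125), (25.372600555419922, 61.43552017211914), 42.12925338745117) z 0.09575321273088903 pointer 152.2 892 green nan nan 0h.py:70: RuntimeWarning: Mean of empty slice.
  f=lambda p:np.degrees(np.arctan2(*(p.mean(0)[:2]-ax)[::-1])).round(1)
  ret = um.true_divide(
h.py:71: RuntimeWarning: Mean of empty slice.
  print("bar",rr,"z",np.median(Z[m]),"pointer",f(w),len(w),"green",f(gm),np.hypot(*(gm.mean(0)[:2]-ax)),len(gm));return im
```

Pointer should be at about 142°. Open, rise, and measure.

>>> jog_arm(
  commands=[0, 0, 0, 0, 0, 0, 50, 0, 0, 0, 0, 0, 0, 50, 0, 0, 0, 0, 0, 0, 50, 0, 0, -0.4, 0, 0, 0, 50, 0, 0, -0.8, 0, 0, 0, 50, 0, 0, -0.8, 0, 0, 0, 50, 0, 0, -0.6, 0, 0, 0, 50, 0, 0, 0, 0, 0, 0, 50],
)

```text
t: 61.25
tool_pos: [0.4985, 0.4211, 0.2309]
tool_rot: [-2.966, 1.016, -0.008]
contact_force: [-0.0, 0.1, 0.1]
opening: 0.0497
grip_force: 0.0
```

```bash
python3 - <<'E'
from h import *
im=wdial();save("w8.png",im["image"])
im,W=get("wrist");c=im["image"].astype(int);r,g,b=c[...,0],c[...,1],c[...,2];X,Y,Z=W[...,0],W[...,1],W[...,2]
ax=np.array([.4968,.4203])
gm=W[(np.hypot(X-ax[0],Y-ax[1])<.075)&(Z<.06)&(g>1.35*r)&(g>1.35*b)&(g>60)]
print(gm.mean(0),len(gm),cv2.minAreaRect((gm[:,:2]*1000).astype(np.float32)))
plant()
E
```

```text
bar ((496.5572509765625, 420.4634704589844), (13.128079414367676, 61.73783493041992), 52.01573181152344) z 0.09572455469972285 pointer 141.7 301 green 143.3 0.05381058426186873 65
[0.45385234 0.45263234 0.04560551] 66 ((454.8713684082031, 452.2857666015625), (9.626508712768555, 11.443406105041504), 52.51827621459961)
top plant [ 0.5502  0.1556 -0.4107] cost 0.00643367013653352 558 rimz 0.0759
scene plant [0.5469 0.1595 2.6775] cost 0.003104594695813618 263 rimz 0.0728
```

View pics/w8.png

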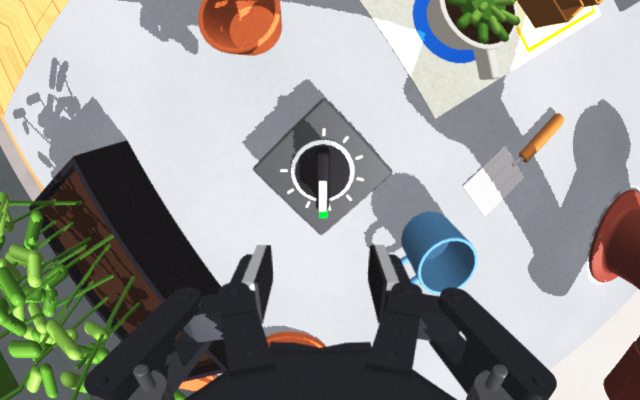

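```bash
python3 - <<'E'
from h import *
pots("scene",.07,.09,(.42,.7,-.15,.1))
im,W=get("top");save("t9.png",cv2.resize(im["image"][90:310,150:500],None,fx=2.28,fy=2.28))
E
```

```text
scene pot [503.4  20.9] [58.5 57.9] 5.4 z0.0777 109
scene pot [496.7 -65.4] [60.8 58.4] 3.6 z0.0785 124
scene pot [630.5   8.2] [59.6 59.8] 5.8 z0.0785 125
scene pot [628.  -76.3] [57.8 57.8] 5.6 z0.0781 146
```

View pics/t9.png

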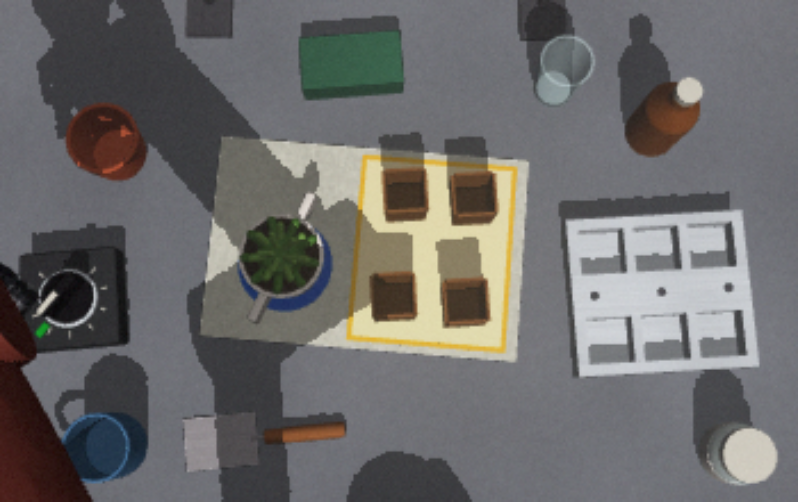

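The overview shows the plant on the disc near (283, 262), the four pots upright in the field near (405,195), (473,197), (394,297) and (465,303), the die empty, the pointer at the green mark near (42,325), and the bystanders where they were.

```bash
python3 -c "
from h import *
print(job.finish_job())"
```

```text
the job is handed in; nothing more can be done
None
```

The job is handed in: the plant stands on the blue disc (re-slid once after it was knocked off), all four coir pots stand upright in the yellow field, and the dial pointer is on the green mark to within about 1°.

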